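# Hover a voltage tester over the live bar

## Task

Lift the yellow voltage tester up off its two-pronged hook, carry it over the top of the wooden switchboard, and hold it upright above the brass bar of the white box, its flat foot about 1 cm above the middle of the bar and lined up along it. Do not let the tester bump the switchboard, the boxes, the table or the loose things lying about, and leave those where they are. Finish while still holding the tester there, still in the air.

Things in the scene. Friction and masses are not known exactly. Their poses are not given: they have to be found in the camera images.
- tester_grip (a point): On the axis of the hanging tester (loose, about 120 g, 161 mm tall), in its yellow handle, 130 mm above the underside of its foot, 31 mm below the handle's top. Handle: block 34 mm (own x) by 24 mm (own y), 70 mm tall. Under it a black collar, diameter 46, 6 mm thick, underside 85 mm above the foot's underside; then a grey stem, diameter 14. z up, x along the foot.
- tester_foot (a point): Centre of the underside of the tester's black sensing foot, a flat bar 36 mm long (own x), 12 mm wide (own y) and 8 mm high; z up. Straight below tester_grip by 130 mm.
- fork (a point): Hook of the fixed stand: point midway between its two prongs at the height of their upper faces (135 mm), on which the collar rests. Prongs: 8 mm steel bars, gap 22 mm, along the stand's -x, tips turned up 16 mm at 36 mm from here. Lift 20 mm or more to unhook; the foot also fits straight up through the gap. Post 47 mm behind (+x), no higher; nothing above.
- board_top (a point): Centre of the top face of the fixed wooden switchboard, a long box with white and grey switches and sockets on top, 340 mm long (own x), 76 mm wide (own y, 82 mm with its side sockets), 105 mm high in all (this point is 105 mm above the table). It stands between the hook stand and the boxes.
- livebox_bar (a point): Centre of the top face of the brass bar in the white open box (the target), 44 mm above the table. The bar is 60 mm long (own x), 10 mm wide and 6 mm thick, on two blue blocks, and stands 8 mm above the rim of the box, which is 80 x 80 mm and 36 mm high, fixed to the table; z up.
- earthbox_bar (a point): Centre of the top face of the steel bar in the black open box (not the target); same sizes as the white box, also fixed. Leave alone.
- driver: Screwdriver lying on the table, about 200 mm long; bystander. Origin under it, x along it.
- carton: Blue carton, 90 x 70 mm, 60 mm high; bystander. Origin at the centre of its underside.
- bulb: White light bulb upright in a round black holder of 64 mm diameter, 114 mm high; bystander. Origin at the centre of its underside.
- plate: White square switch plate lying flat, 86 x 86 mm, 11 mm high; bystander. Origin at the centre of its underside.
There are look-alikes about, which are no part of the job. Leave any purple or red look-alike of the part that bears tester_grip alone.

How it is judged:
On the way, in this order (a step that is already met when the one before it is completed fails the run):
1. the tester is lifted clear off the hook, held by the fingers (z of tester_foot in the frame of fork above -0.067 m and contact force between tester and stand below 0.05 N and contact force between tester and the fingers above 0.5 N), for 0.1 s.
2. the tester passes over the top of the switchboard (x of tester_foot in the frame of board_top between -0.17 and 0.17 m and y of tester_foot in the frame of board_top between -0.038 and 0.038 m and z of tester_foot in the frame of board_top above 0 m), for 0.02 s.
At the end, for the whole second after the job is handed in: Fingers hold the tester still (under 20 mm/s), touching nothing else; foot underside 4 to 18 mm above the brass bar, within 10 mm sideways of its middle, parallel to it within 0.18 rad (either way round), tester upright within 0.12 rad; bystanders within 15 mm of their starts (z of tester_foot in the frame of livebox_bar between 0.004 and 0.018 m and horizontal distance between tester_foot and livebox_bar below 0.01 m and angle between the x axis of tester_foot and the x axis of livebox_bar, either way round below 0.18 rad and angle between tester_foot's own z axis and vertical below 0.12 rad and linear speed of tester below 0.02 m/s and contact force between tester and the fingers above 0.5 N and contact force between tester and stand below 0.05 N and contact force between tester and board below 0.05 N and contact force between tester and livebox below 0.05 N and contact force between tester and earthbox below 0.05 N and contact force between tester and driver below 0.05 N and contact force between tester and carton below 0.05 N and contact force between tester and bulb below 0.05 N and contact force between tester and plate below 0.05 N and contact force between tester and table below 0.05 N and distance of each of driver, carton, bulb, plate from where it was at the start of the episode below 0.015 m); the arm keeps its last pose, push and grip.
It fails at once if the tester bumps the switchboard (contact force between tester and board above 0.5 N).
It fails at once if the tester bumps the white box or its bar (contact force between tester and livebox above 0.5 N).
It fails at once if the tester bumps the black box or the table (contact force between tester and earthbox above 0.5 N or contact force between tester and table above 0.5 N).
It fails at once if the tester bumps a loose bystander (contact force between tester and driver above 0.5 N or contact force between tester and carton above 0.5 N or contact force between tester and bulb above 0.5 N or contact force between tester and plate above 0.5 N).
It fails at once if a loose bystander is shoved more than 15 mm (distance of any of driver, carton, bulb, plate from where it was at the start of the episode above 0.015 m).
It also fails if it takes over 46 s, if anything falls off the work surface, if the arm or the gripper's body presses on something with over 40 N, if the wrist force passes 120 N, or if a joint passes its speed limit or range.

## Robot

A 6-joint arm with a two-finger parallel gripper is mounted at the origin on the work surface. World frame = base frame: x ahead of the robot, y to its left, z up, the work surface at z = 0. Lengths are in m, angles in rad, forces in N, time in s.
With the tool pointing down it reaches from about 0.25 to 0.725 m from the base axis. Payload 4 kg.
Tool frame: the origin (TCP) lies on the centre line of the jaws, within the pads' length; the fingertips stand 17 mm ahead of it and the grasp point (between the pads) lies 2 mm behind it; z points along the fingers, x is the direction in which the jaws open and shut, and the axes are right-handed (so a half turn about z gives the same grasp; the last joint's range is limited). The gripper opens to 85 mm and grips with 20 to 120 N. Pads are 22 mm wide; open, the fingers measure 114 mm over their backs; the gripper's body (76 mm by 85 mm) begins 54 mm behind the grasp point. The pads swing forward as they close: fully open they stand 13 mm farther back than shut.
Start: joints at [-1.277, 0.241, 0.005, 1.335, 0, 1.571], TCP at [0.145, -0.479, 0.248] pointing down, gripper open.
Joint ranges: [-2.72, 2.72], [-1.05, 1.87], [-1.09, 1.28], [-1.99, 2.15], [-1.42, 1.44], [-3.14, 3.14]. Speed limits (rad/s): [2.79, 2.79, 3.14, 3.14, 3.14, 3.14].

## Interface

Orientations are given as a unit quaternion [x, y, z, w].
In Python, from workcell import bot gives the robot as it stands.
- The arm moves only by the tool jog_arm, never from a script. Its arguments are lists of equal length, an entry for each row: "jaw": the closure, from 0 (fully open) to 1 (shut); "linear": the shift along the tool's x, y, z in m, a list of three; "delta_rot": the turn, a rotation vector about the tool's x, y, z in degrees, a list of three. A call has exactly 8 rows; each row is the pose to reach, as a shift and turn from the pose commanded when the call began, along the tool's axes at that moment; what a row does not reach only later rows make up. A row lasts 1/12 s, in which the tool goes at most 41.7 mm and 7.16 degrees, less where a joint would pass 70% of its speed; a pose out of reach is approached as far as the arm can. A call with a gripper value outside its range is refused whole. The fingers move at their own pace and stop on an object; the grip force is fixed at half the most. Time passes only in rows, so rows that repeat a pose let the fingers close, or fill a call up. It gives the time, the measured TCP pose, the force and the opening at its end, in the units of the state.
- bot.get_obs(): the state, without advancing time (a new reading comes with each control period).
- bot.camera(name): name is "scene" or "side" or "wrist"; returns (picture, depth): 400x640x3 uint8, red, green, blue; 400x640 float32, m along the optical axis (not along the pixel's ray), 0 where there is no reading.
- bot.calibration(name): a dict with "fovy" (degrees; the focal length in pixels is half the picture's height over the tangent of half this angle, whatever the lens; pixels are square), "cx", "cy" (the principal point, pixels), "origin" and "orientation" of the camera in the world. Camera axes: x right, y down, z forward; pixel columns grow to the right and rows downward; lengths in m; the calibration is good to about 2 mm. A picture is of the moment at which its call begins: read the wrist's pose just before it. calibration takes no time and is no camera call; for the wrist camera it gives the pose at the moment of the call.
- bot.job_done(): hands the job in, once; it reports no verdict.
The state is a dict: "clock": time; "joint_pos": joint angles; "joint_vel": joint speeds; "tau": joint torques, N m; "eef_pos": TCP position; "tool_rot": TCP orientation; "ft_force": force on the tool from outside, world axes, zero at the start; "ft_torque": the same for the moment, N m; "grip_width": finger opening in m.
Only numpy, scipy, OpenCV 4.12 (cv2) and the standard library are available. Lean on these libraries where they do the work, as an engineer would, in place of code of your own. Each camera call takes 0.05 s, during which the arm holds its last target.

## Working session

There is one attempt and no reset: what is moved stays moved. The work goes in short steps, Python scripts to look and compute and a tool call to move; the robot and the scene stay as the last step left them, time stands still between calls to the robot, and variables do not carry over. Pictures are saved under pics/ and viewed, and the job is handed in when it is done.

Besides the shell and the picture viewer there is one more tool, called after "Call:" in YAML: its name, and indented under it one key for each argument. jog_arm: Moves the arm, as the interface text tells. Its arguments: {"type":"object","properties":{"jaw":{"type":"array","items":{"type":"number"}},"linear":{"type":"array","items":{"type":"array","items":{"type":"number"}}},"delta_rot":{"type":"array","items":{"type":"array","items":{"type":"number"}}}},"required":["jaw","linear","delta_rot"]}

```bash
mkdir -p pics; cat > h.py <<'E'
import numpy as np, cv2
from scipy.spatial.transform import Rotation as R
from workcell import bot
def grab(n):
    c=bot.calibration(n); p,d=bot.camera(n)
    np.savez(f'{n}.npz',p=p,d=d,f=200/np.tan(np.radians(c['fovy'])/2),cx=c['cx'],cy=c['cy'],o=c['origin'],q=c['orientation'])
    return p,d
def pts(n):
    z=np.load(f'{n}.npz'); d=z['d']; v,u=np.mgrid[0:400,0:640]
    P=np.stack([(u-z['cx'])/z['f']*d,(v-z['cy'])/z['f']*d,d],-1)
    return P@R.from_quat(z['q']).as_matrix().T+z['o'], z['p'], d
E
python3 - <<'E'
from h import *
print(bot.get_obs())
for n in ['scene','side','wrist']:
    p,d=grab(n); cv2.imwrite(f'pics/{n}0.png',p[...,::-1]); print(n,bot.calibration(n))
E
```

```text
{'clock': 0.0, 'joint_pos': array([-1.27703769e+00,  2.41429063e-01,  3.74127029e-03,  1.33518218e+00,
       -2.33992212e-05,  1.57079522e+00]), 'joint_vel': array([-0.00140152,  0.00087705,  0.00016203,  0.00113818, -0.00037276,
        0.00052577]), 'tau': array([-9.18665319e-04, -3.72314715e+01,  2.52410012e+01,  1.69454858e-02,
       -1.86631638e-05,  1.68022490e-05]), 'eef_pos': array([ 0.14460107, -0.47802622,  0.24741138]), 'tool_rot': array([ 8.02979325e-01, -5.96005981e-01, -8.39520163e-04, -6.08559386e-04]), 'ft_force': array([-0.164951  ,  0.40808952,  0.61441126]), 'ft_torque': array([ 0.06035692,  0.00240444, -0.02307428]), 'grip_width': 0.0854638953265996}
scene {'fovy': 48.322661482079205, 'cx': 323.5638222685561, 'cy': 203.9112865102718, 'origin': array([1.04723531, 0.40334483, 0.95525377]), 'orientation': array([ 0.38961193,  0.86513941, -0.28854157, -0.12837486])}
side {'fovy': 52.17959171592449, 'cx': 323.04765972921984, 'cy': 196.54780510200672, 'origin': array([-0.11592735,  0.75296789,  0.72347123]), 'orientation': array([-0.30469251,  0.81050267, -0.46323353,  0.18884543])}
wrist {'fovy': 60.84587871428288, 'cx': 317.3191542600419, 'cy': 196.62204379838033, 'origin': array([ 0.22034598, -0.45530815,  0.37324856]), 'orientation': array([ 0.7933445 , -0.58849563, -0.09358715,  0.12457468])}
```

View pics/scene0.png

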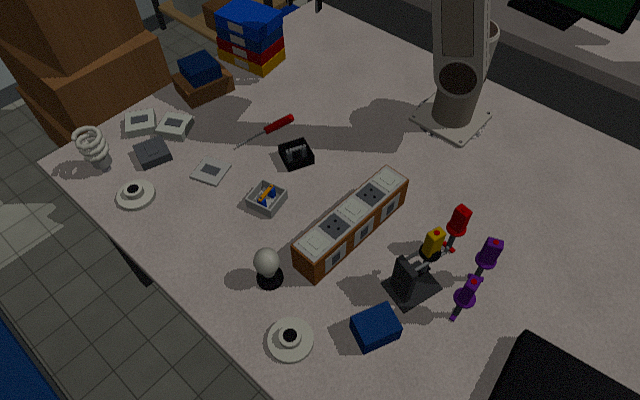

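View pics/side0.png

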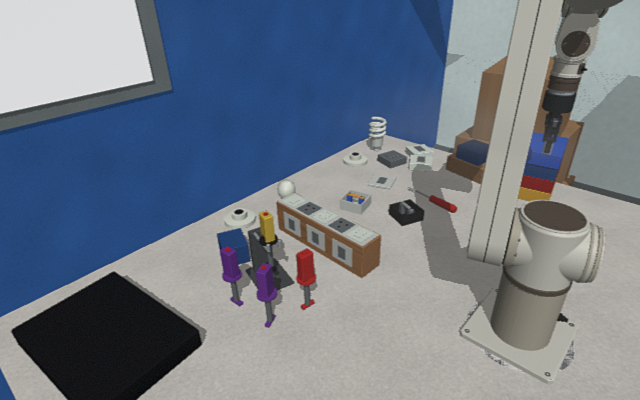

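View pics/wrist0.png

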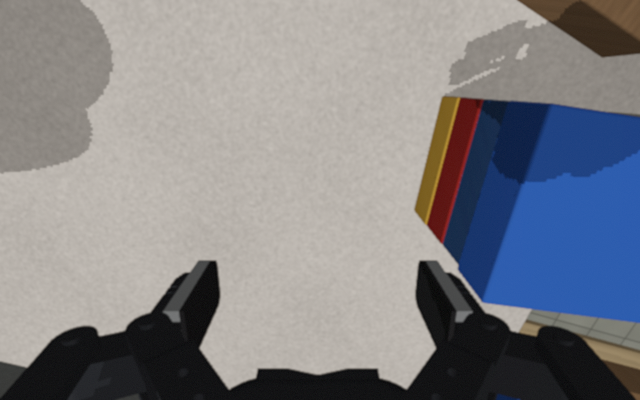

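The scene picture shows the yellow tester at (433,241) on the hook. The look-alikes are red (459,220) and purple (490,252) and (467,291). The white box is at (266,197), the black box (not the target) at (296,153). I choose the yellow one; close crops and measurements next.

```bash
python3 - <<'E'
from h import *
def crop(n,x0,y0,x1,y1,s):
    p=np.load(f'{n}.npz')['p'][y0:y1,x0:x1,::-1]
    return cv2.resize(p,None,fx=s,fy=s,interpolation=cv2.INTER_CUBIC)
cv2.imwrite('pics/c1.png',crop('scene',370,190,520,330,5.3)[:600,:800])
cv2.imwrite('pics/c2.png',crop('side',200,180,400,330,4))
cv2.imwrite('pics/c3.png',np.hstack([crop('scene',235,165,300,230,6),crop('side',330,180,395,245,6)]))
for n,u,v in [('scene',433,236),('scene',433,247),('scene',266,197),('scene',296,150),('side',267,216),('side',267,225),('side',355,201),('scene',459,215),('scene',490,248),('scene',467,288)]:
    P,p,d=pts(n); print(n,u,v,P[v,u].round(4))
E
```

```text
scene 433 236 [0.5485 0.2472 0.212 ]
scene 433 247 [0.5509 0.2555 0.1825]
scene 266 197 [ 0.6028 -0.2011  0.0068]
scene 296 150 [ 0.4209 -0.2637  0.0024]
side 267 216 [0.5261 0.2531 0.2124]
side 267 225 [0.5228 0.2585 0.1914]
side 355 201 [ 0.626  -0.2102  0.0041]
scene 459 215 [0.4223 0.2468 0.1501]
scene 490 248 [0.4554 0.3405 0.1534]
scene 467 288 [0.5689 0.3522 0.156 ]
```

View pics/c1.png

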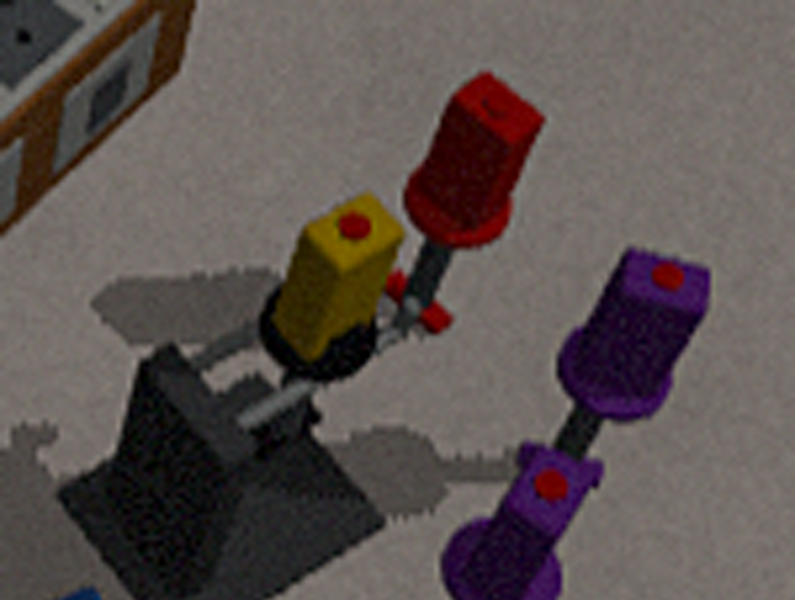

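View pics/c2.png

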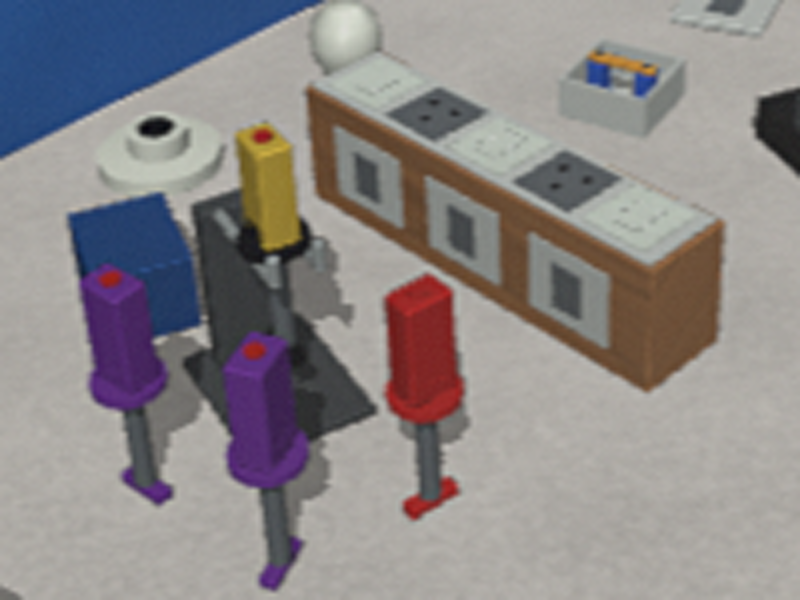

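View pics/c3.png

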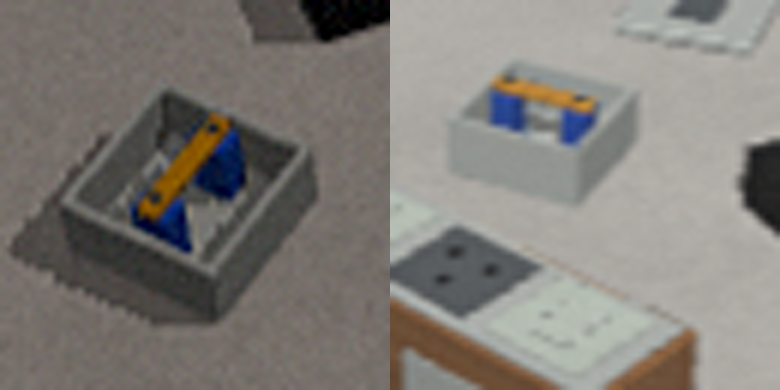

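Crops confirm it: the yellow tester hangs in the prongs with its collar on them. The white (pale grey) box carries the brass bar on blue blocks. Now I'll fit poses.

```bash
python3 - <<'E'
from h import *
def rect(X,name):
    r=cv2.minAreaRect((X[:,:2]*1000).astype(np.float32)); b=cv2.boxPoints(r)
    print(name,len(X),'c',np.round(r[0],1),'size',np.round(r[1],1),'ang',round(r[2],1),'z',np.median(X[:,2]).round(4), X[:,2].max().round(4))
allY=[];allB=[]
for n in ['scene','side']:
    P,p,d=pts(n); h=cv2.cvtColor(p,cv2.COLOR_RGB2HSV); H,S,V=[h[...,i].astype(int) for i in range(3)]
    m=(H>=14)&(H<34)&(S>130)&(V>60)&(d>0)
    near=lambda c,r:np.hypot(P[...,0]-c[0],P[...,1]-c[1])<r
    y=m&near((.538,.25),.06)&(P[...,2]>.14)
    rect(P[y],n+' yellow all'); allY.append(P[y])
    t=near((.538,.25),.05)&(P[...,2]>.2065); rect(P[t],n+' top'); 
    b=m&near((.61,-.205),.07)&(P[...,2]>.034)&(P[...,2]<.06); rect(P[b],n+' bar'); allB.append(P[b])
    bb=near((.61,-.205),.07)&(P[...,2]>.040)&(P[...,2]<.06); rect(P[bb],n+' bar z')
    rim=near((.61,-.205),.08)&(P[...,2]>.028)&(P[...,2]<.039); rect(P[rim],n+' rim')
    bt=near((.56,.04),.4)&(abs(P[...,2]-.105)<.006)&(S<70)&(P[...,1]<.2)&(P[...,1]>-.1)&(P[...,0]<.72); rect(P[bt],n+' board')
rect(np.vstack(allY),'Y');rect(np.vstack(allB),'B')
E
```

```text
scene yellow all 269 c [537.5 248.9] size [22.9 34.4] ang 74.2 z 0.2083 0.2147
scene top 182 c [538. 248.] size [23.5 33.6] ang 71.4 z 0.2119 0.2154
scene bar 76 c [ 609.8 -189.8] size [60.   9.8] ang 12.2 z 0.0445 0.0486
scene bar z 104 c [ 609.2 -189.1] size [76.8 79.4] ang 12.2 z 0.0438 0.0489
scene rim 336 c [ 609.8 -191.1] size [83.7 83.4] ang 13.4 z 0.0351 0.0389
scene board 3284 c [537.9  38.7] size [ 73.9 331.6] ang 87.3 z 0.1042 0.11
side yellow all 336 c [535.  249.6] size [24.1 35.4] ang 73.8 z 0.182 0.2135
side top 92 c [535.7 248.6] size [23.7 33.1] ang 73.0 z 0.2107 0.2152
side bar 31 c [ 609.1 -191.1] size [57.  15.6] ang 11.1 z 0.0439 0.0474
side bar z 43 c [ 611.4 -188.1] size [66.  16.4] ang 18.5 z 0.0439 0.0474
side rim 220 c [ 608.3 -190.3] size [82.8 84.9] ang 11.3 z 0.0341 0.0389
side board 1647 c [538.5  40.5] size [ 74.4 338.4] ang 87.6 z 0.103 0.1084
Y 605 c [536.1 249.8] size [24.1 37.3] ang 76.0 z 0.1914 0.2147
B 107 c [ 610.  -190.9] size [60.1 15.6] ang 11.1 z 0.044 0.0486
```

Fits agree between cameras. Tester: axis at (0.5365, 0.2487), long axis −16.5°. Bar: centre (0.6095, −0.190), long axis +12°, top 0.044. The board spans y≈0 to 0.08. I'll grip across the 24 mm faces, with the jaw axis at 73.5°.

```bash
cat >> h.py <<'E'
def delta(pos,yaw):
    s=bot.get_obs(); r=R.from_quat(s['tool_rot']); y=np.radians(yaw)
    T=R.from_matrix(np.array([[np.cos(y),np.sin(y),0],[np.sin(y),-np.cos(y),0],[0,0,-1]]))
    l=r.inv().apply(np.array(pos)-s['eef_pos']); 
    X=r.as_matrix()
    print('t',round(s['clock'],2),'pos',s['eef_pos'].round(4),'yaw',np.degrees(np.arctan2(X[1,0],X[0,0])).round(2),'tilt',np.degrees(np.arccos(-X[2,2])).round(2),'F',s['ft_force'].round(2),'w',s['grip_width'].round(4),'q',s['joint_pos'].round(2))
    print('linear',l.round(4),'rot',np.degrees((r.inv()*T).as_rotvec()).round(2))
E
python3 - <<'E'
from h import *
delta((.30,-.32,.29),-36)
P,p,d=pts('scene')
m=(abs(P[...,2]-.09)<.03)&(np.hypot(P[...,0]-.72,P[...,1]+.05)<.12)&(P[...,1]<-0.015)
print(P[m].mean(0),P[m].min(0),P[m].max(0))
E
```

```text
Traceback (most recent call last):
  File "h.py", line 17, in delta
    print('t',round(s['clock'],2),'pos',s['eef_pos'].round(4),'yaw',np.degrees(np.arctan2(X[1,0],X[0,0])).round(2),'tilt',np.degrees(np.arccos(-X[2,2])).round(2),'F',s['ft_force'].round(2),'w',s['grip_width'].round(4),'q',s['joint_pos'].round(2))
                                                                                                                                                                                                 ^^^^^^^^^^^^^^^^^^^^^
AttributeError: 'float' object has no attribute 'round'
```

```bash
sed -i "s/s\['grip_width'\].round(4)/round(s['grip_width'],4)/" h.py
python3 - <<'E'
from h import *
delta((.30,-.32,.29),-36)
P,p,d=pts('scene')
m=(abs(P[...,2]-.09)<.03)&(np.hypot(P[...,0]-.72,P[...,1]+.05)<.12)&(P[...,1]<-0.015)
print(m.sum(),P[m].min(0),P[m].max(0)) if m.any() else 0
print(P[260,267])
E
```

```text
t 0.15 pos [ 0.1447 -0.4781  0.2476] yaw -73.17 tilt 0.09 F [-0.32  0.48  0.96] w 0.0853 q [-1.28  0.24  0.    1.34  0.    1.57]
linear [-0.1065 -0.1945 -0.0422] rot [-3.000e-02  9.000e-02 -3.717e+01]
261 [ 0.73567888 -0.04837565  0.07054013] [ 0.79361812 -0.01500986  0.11680438]
[ 0.76944821 -0.00999526  0.10865551]
```

Call:
jog_arm:
  jaw: [0, 0, 0, 0, 0, 0, 0, 0]
  linear:
    - [-0.015, -0.028, -0.006]
    - [-0.03, -0.056, -0.012]
    - [-0.045, -0.084, -0.018]
    - [-0.06, -0.111, -0.024]
    - [-0.075, -0.139, -0.03]
    - [-0.09, -0.167, -0.036]
    - [-0.107, -0.195, -0.042]
    - [-0.107, -0.195, -0.042]
  delta_rot:
    - [0, 0, -5.3]
    - [0, 0, -10.6]
    - [0, 0, -15.9]
    - [0, 0, -21.2]
    - [0, 0, -26.5]
    - [0, 0, -31.8]
    - [0, 0, -37.2]
    - [0, 0, -37.2]

```text
clock: 0.82
eef_pos: [0.3035, -0.3165, 0.2913]
tool_rot: [0.953, -0.304, 0.001, -0.001]
ft_force: [0.5, -0.5, -0.4]
grip_width: 0.0855
```

```bash
python3 -c "
from h import *
delta((.38,-.13,.30),0)"
```

```text
t 0.82 pos [ 0.3035 -0.3165  0.2913] yaw -35.44 tilt 0.16 F [ 0.52 -0.49 -0.44] w 0.0855 q [-0.81  0.1  -0.05  1.42  0.    1.38]
linear [-0.0458 -0.1963 -0.0083] rot [ -0.08  -0.14 -35.44]
```

Call:
jog_arm:
  jaw: [0, 0, 0, 0, 0, 0, 0, 0]
  linear:
    - [-0.006, -0.028, -0.001]
    - [-0.013, -0.056, -0.002]
    - [-0.019, -0.084, -0.003]
    - [-0.026, -0.112, -0.004]
    - [-0.033, -0.14, -0.005]
    - [-0.039, -0.168, -0.007]
    - [-0.046, -0.196, -0.008]
    - [-0.046, -0.196, -0.008]
  delta_rot:
    - [0, 0, -5.1]
    - [0, 0, -10.2]
    - [0, 0, -15.3]
    - [0, 0, -20.4]
    - [0, 0, -25.5]
    - [0, 0, -30.6]
    - [0, 0, -35.5]
    - [0, 0, -35.5]

```text
clock: 1.48
eef_pos: [0.3794, -0.1309, 0.2982]
tool_rot: [1.0, -0.001, 0.0, -0.001]
ft_force: [-0.5, 0.5, -0.1]
grip_width: 0.0855
```

```bash
python3 -c "
from h import *
delta((.46,.06,.31),37)"
```

```text
t 1.48 pos [ 0.3794 -0.1309  0.2982] yaw -0.06 tilt 0.1 F [-0.46  0.47 -0.05] w 0.0855 q [-0.33  0.03 -0.12  1.43  0.    1.24]
linear [ 0.0804 -0.191  -0.0114] rot [ -0.08  -0.06 -37.06]
```

Call:
jog_arm:
  jaw: [0, 0, 0, 0, 0, 0, 0, 0]
  linear:
    - [0.011, -0.027, -0.002]
    - [0.023, -0.055, -0.003]
    - [0.034, -0.082, -0.005]
    - [0.046, -0.109, -0.006]
    - [0.057, -0.136, -0.008]
    - [0.069, -0.164, -0.01]
    - [0.08, -0.191, -0.012]
    - [0.08, -0.191, -0.012]
  delta_rot:
    - [0, 0, -5.3]
    - [0, 0, -10.6]
    - [0, 0, -15.9]
    - [0, 0, -21.2]
    - [0, 0, -26.5]
    - [0, 0, -31.8]
    - [0, 0, -37]
    - [0, 0, -37]

```text
clock: 2.15
eef_pos: [0.4616, 0.0592, 0.3098]
tool_rot: [0.949, 0.316, 0.001, -0.001]
ft_force: [-0.1, -0.1, 0.5]
grip_width: 0.0851
```

```bash
python3 -c "
from h import *
delta((.5365,.2487,.30),73.5)"
```

```text
t 2.15 pos [0.4616 0.0592 0.3098] yaw 36.86 tilt 0.09 F [-0.09 -0.13  0.52] w 0.0851 q [0.13 0.15 0.05 1.47 0.   1.05]
linear [ 0.1735 -0.1067  0.0101] rot [-2.000e-02 -9.000e-02 -3.664e+01]
```

Call:
jog_arm:
  jaw: [0, 0, 0, 0, 0, 0, 0, 0]
  linear:
    - [0.025, -0.015, 0]
    - [0.05, -0.03, 0]
    - [0.074, -0.046, 0]
    - [0.099, -0.061, 0]
    - [0.124, -0.076, 0]
    - [0.149, -0.091, 0.005]
    - [0.1735, -0.107, 0.01]
    - [0.1735, -0.107, 0.01]
  delta_rot:
    - [0, 0, -5.2]
    - [0, 0, -10.4]
    - [0, 0, -15.6]
    - [0, 0, -20.8]
    - [0, 0, -26]
    - [0, 0, -31.4]
    - [0, 0, -36.6]
    - [0, 0, -36.6]

```text
clock: 2.82
eef_pos: [0.5366, 0.2483, 0.2971]
tool_rot: [0.802, 0.597, -0.001, -0.001]
ft_force: [-0.6, 0.0, -0.6]
grip_width: 0.0853
```

```bash
python3 - <<'E'
from h import *
p,d=grab('wrist'); cv2.imwrite('pics/w1.png',p[...,::-1])
p,d=grab('side'); cv2.imwrite('pics/s1.png',cv2.resize(p[80:320,160:400,::-1],None,fx=2.5,fy=2.5))
delta((.5365,.2487,.18),73.5)
P,p,d=pts('wrist')
t=(np.hypot(P[...,0]-.538,P[...,1]-.25)<.05)&(P[...,2]>.205)&(P[...,2]<.222)
r=cv2.minAreaRect((P[t][:,:2]*1000).astype(np.float32)); print(r,t.sum())
E
```

```text
t 2.92 pos [0.5356 0.245  0.2987] yaw 73.06 tilt 0.19 F [ 0.21 -1.43 -0.44] w 0.0852 q [ 0.43  0.41  0.38  1.54 -0.    0.73]
linear [ 0.0041 -0.      0.1187] rot [-0.11  0.15 -0.44]
((536.6210327148438, 248.70059204101562), (23.59554672241211, 33.784645080566406), 74.06179809570312) 1710
```

View pics/w1.png

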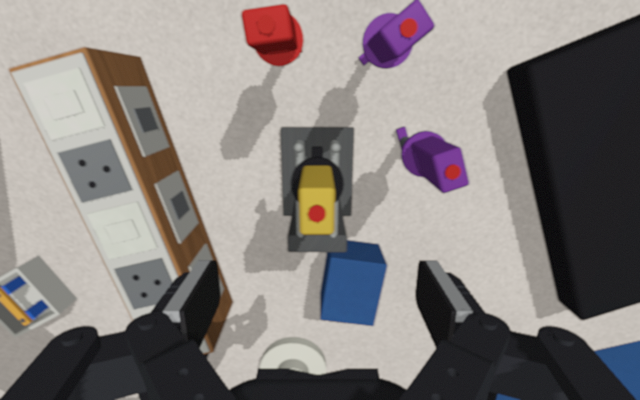

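View pics/s1.png

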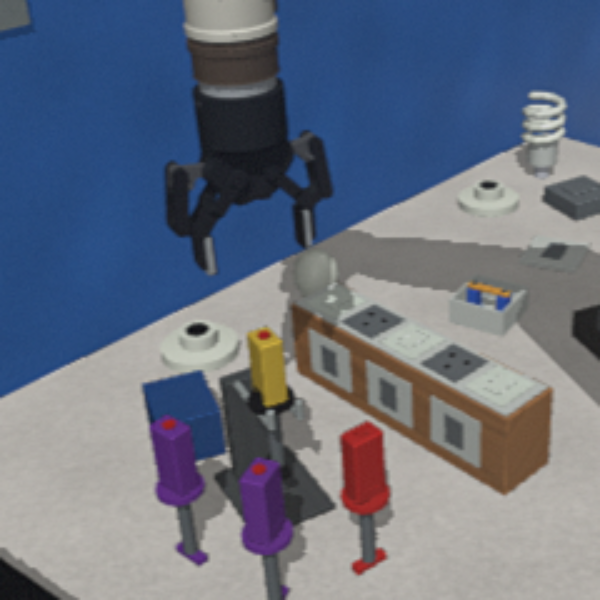

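The wrist view shows the yellow handle between the open fingers at (317,200), refined to (0.5366, 0.2487) at 74°. I'll go down partway, then check alignment.

Call:
jog_arm:
  jaw: [0, 0, 0, 0, 0, 0, 0, 0]
  linear:
    - [0, 0, 0.01]
    - [0, 0, 0.02]
    - [0, 0, 0.03]
    - [0, 0, 0.04]
    - [0, 0, 0.05]
    - [0, 0, 0.05]
    - [0, 0, 0.05]
    - [0, 0, 0.05]
  delta_rot:
    - [0, 0, 0]
    - [0, 0, 0]
    - [0, 0, 0]
    - [0, 0, 0]
    - [0, 0, 0]
    - [0, 0, 0]
    - [0, 0, 0]
    - [0, 0, 0]

```text
clock: 3.58
eef_pos: [0.5358, 0.2454, 0.2507]
tool_rot: [0.803, 0.596, 0.0, 0.0]
ft_force: [0.3, 0.2, 0.2]
grip_width: 0.0853
```

```bash
python3 -c "
from h import *
delta((.5366,.2487,.180),74)"
```

```text
t 3.58 pos [0.5358 0.2454 0.2507] yaw 73.11 tilt 0.03 F [0.31 0.2  0.16] w 0.0853 q [ 0.43  0.42  0.27  1.42 -0.    0.72]
linear [ 0.0034 -0.0002  0.0707] rot [ 0.03 -0.02 -0.89]
```

Call:
jog_arm:
  jaw: [0, 0, 0, 0, 0, 0, 0, 0]
  linear:
    - [0.0034, 0, 0.003]
    - [0.0034, 0, 0.018]
    - [0.0034, 0, 0.033]
    - [0.0034, 0, 0.048]
    - [0.0034, 0, 0.06]
    - [0.0034, 0, 0.07]
    - [0.0034, 0, 0.07]
    - [0.0034, 0, 0.07]
  delta_rot:
    - [0, 0, -0.9]
    - [0, 0, -0.9]
    - [0, 0, -0.9]
    - [0, 0, -0.9]
    - [0, 0, -0.9]
    - [0, 0, -0.9]
    - [0, 0, -0.9]
    - [0, 0, -0.9]

```text
clock: 4.25
eef_pos: [0.5365, 0.249, 0.1802]
tool_rot: [0.798, 0.602, -0.0, -0.0]
ft_force: [0.1, 0.7, -1.4]
grip_width: 0.0856
```

```bash
python3 -c "
from h import *
delta((.5366,.2487,.180),74)
p,d=grab('side'); cv2.imwrite('pics/s2.png',cv2.resize(p[150:300,180:380,::-1],None,fx=4,fy=4))"
```

```text
t 4.25 pos [0.5365 0.249  0.1802] yaw 74.06 tilt 0.03 F [ 0.12  0.66 -1.43] w 0.0856 q [ 0.43  0.46  0.14  1.25 -0.    0.71]
linear [-0.0002  0.0002  0.0002] rot [-0.02  0.02  0.06]
```

View pics/s2.png

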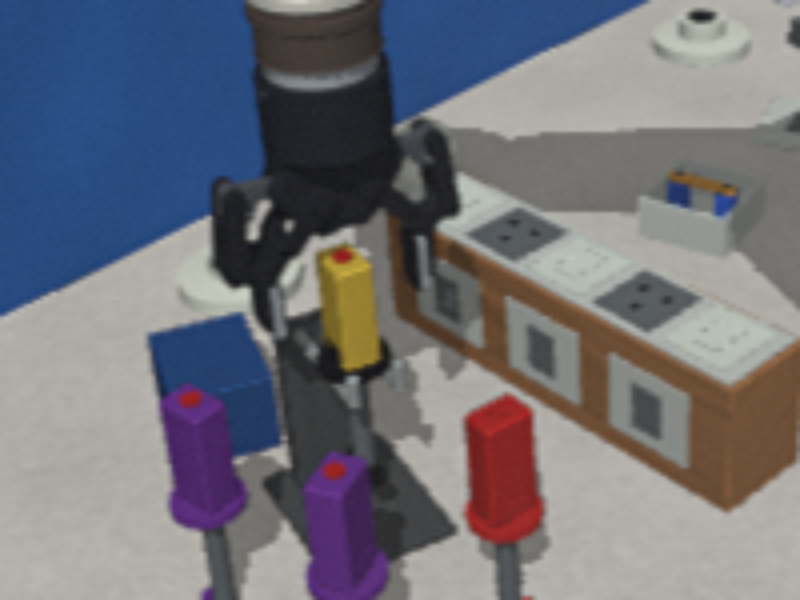

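The fingers straddle the handle on both sides with clearance. Closing.

Call:
jog_arm:
  jaw: [0.4, 0.6, 0.8, 1, 1, 1, 1, 1]
  linear:
    - [0, 0, 0]
    - [0, 0, 0]
    - [0, 0, 0]
    - [0, 0, 0]
    - [0, 0, 0]
    - [0, 0, 0]
    - [0, 0, 0]
    - [0, 0, 0]
  delta_rot:
    - [0, 0, 0]
    - [0, 0, 0]
    - [0, 0, 0]
    - [0, 0, 0]
    - [0, 0, 0]
    - [0, 0, 0]
    - [0, 0, 0]
    - [0, 0, 0]

```text
clock: 4.97
eef_pos: [0.5367, 0.2488, 0.1807]
tool_rot: [0.798, 0.602, 0.0, 0.0]
ft_force: [-0.4, -1.0, 2.6]
grip_width: 0.0236
```

Call:
jog_arm:
  jaw: [1, 1, 1, 1, 1, 1, 1, 1]
  linear:
    - [0, 0, 0]
    - [0, 0, 0]
    - [0, 0, 0]
    - [0, 0, 0]
    - [0, 0, -0.002]
    - [0, 0, -0.005]
    - [0, 0, -0.005]
    - [0, 0, -0.005]
  delta_rot:
    - [0, 0, 0]
    - [0, 0, 0]
    - [0, 0, 0]
    - [0, 0, 0]
    - [0, 0, 0]
    - [0, 0, 0]
    - [0, 0, 0]
    - [0, 0, 0]

```text
clock: 5.63
eef_pos: [0.5365, 0.2489, 0.1849]
tool_rot: [0.798, 0.602, -0.0, -0.0]
ft_force: [-0.9, -0.7, -1.6]
grip_width: 0.0236
```

```bash
python3 -c "
from h import *
delta((.5366,.2487,.285),74)
p,d=grab('side'); cv2.imwrite('pics/s3.png',cv2.resize(p[150:300,180:380,::-1],None,fx=4,fy=4))"
```

```text
t 5.63 pos [0.5365 0.2489 0.1849] yaw 74.04 tilt 0.03 F [-0.94 -0.72 -1.59] w 0.0236 q [0.43 0.45 0.15 1.26 0.   0.71]
linear [-2.000e-04  1.000e-04 -1.001e-01] rot [-0.03  0.02  0.04]
```

View pics/s3.png

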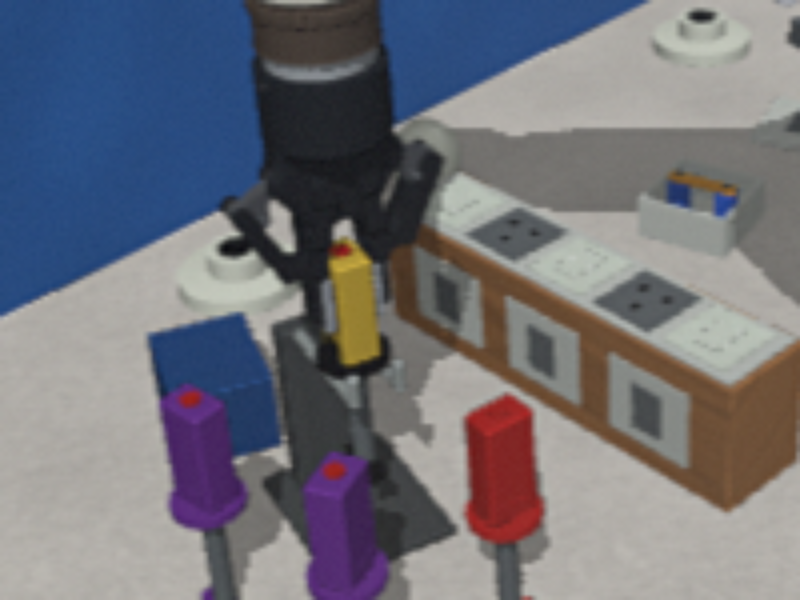

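The handle is firmly gripped (opening 23.6 mm) and upright. Lifting about 110 mm straight up.

Call:
jog_arm:
  jaw: [1, 1, 1, 1, 1, 1, 1, 1]
  linear:
    - [0, 0, -0.006]
    - [0, 0, -0.016]
    - [0, 0, -0.03]
    - [0, 0, -0.046]
    - [0, 0, -0.062]
    - [0, 0, -0.078]
    - [0, 0, -0.094]
    - [0, 0, -0.105]
  delta_rot:
    - [0, 0, 0]
    - [0, 0, 0]
    - [0, 0, 0]
    - [0, 0, 0]
    - [0, 0, 0]
    - [0, 0, 0]
    - [0, 0, 0]
    - [0, 0, 0]

```text
clock: 6.35
eef_pos: [0.5371, 0.2491, 0.2933]
tool_rot: [0.798, 0.602, 0.002, 0.0]
ft_force: [0.3, 1.1, -0.9]
grip_width: 0.0236
```

```bash
python3 -c "
from h import *
delta((.5366,.2487,.285),74)
p,d=grab('side'); cv2.imwrite('pics/s4.png',cv2.resize(p[120:270,180:380,::-1],None,fx=4,fy=4))
delta((.56,.11,.295),83.5)"
```

```text
t 6.35 pos [0.5371 0.2491 0.2933] yaw 74.03 tilt 0.19 F [ 0.31  1.07 -0.9 ] w 0.0236 q [0.43 0.42 0.37 1.52 0.   0.71]
linear [-0.0005 -0.0004  0.0083] rot [ 0.14 -0.13  0.03]
t 6.4 pos [0.5378 0.2494 0.2954] yaw 74.03 tilt 0.4 F [0.22 0.27 1.63] w 0.0234 q [0.43 0.41 0.37 1.52 0.   0.71]
linear [-1.279e-01  5.970e-02  1.000e-04] rot [ 0.32 -0.24 -9.47]
```

View pics/s4.png

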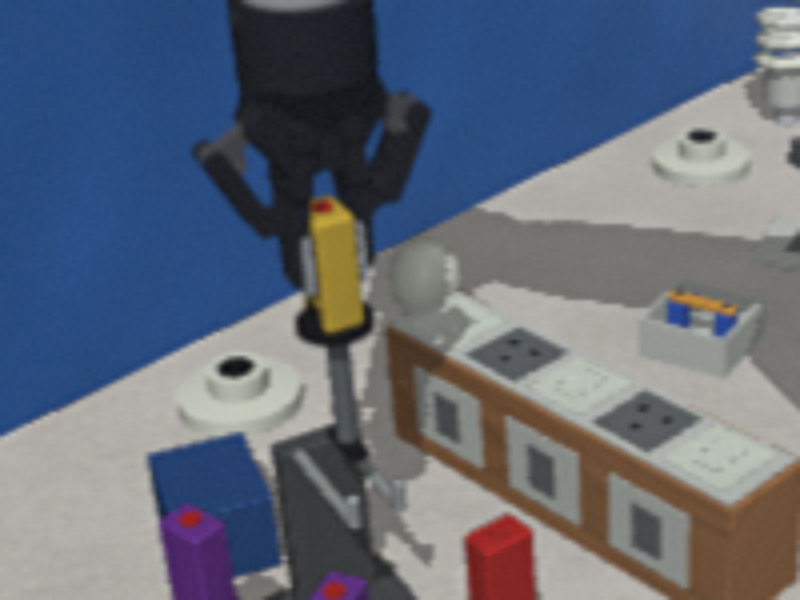

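The tester is off the hook; the foot shows above the stand at (350,455) in the crop. Carrying on over the board.

Call:
jog_arm:
  jaw: [1, 1, 1, 1, 1, 1, 1, 1]
  linear:
    - [-0.01, 0.005, 0]
    - [-0.025, 0.012, 0]
    - [-0.043, 0.02, 0]
    - [-0.061, 0.029, 0]
    - [-0.079, 0.037, 0]
    - [-0.097, 0.045, 0]
    - [-0.115, 0.053, 0]
    - [-0.128, 0.06, 0]
  delta_rot:
    - [0, 0, -1]
    - [0, 0, -2]
    - [0, 0, -3]
    - [0, 0, -4.2]
    - [0, 0, -5.5]
    - [0, 0, -7]
    - [0, 0, -8.5]
    - [0, 0, -9.5]

```text
clock: 7.07
eef_pos: [0.559, 0.1077, 0.2907]
tool_rot: [0.746, 0.666, 0.0, 0.0]
ft_force: [-0.3, 0.9, -1.5]
grip_width: 0.0232
```

```bash
python3 -c "
from h import *
delta((.585,-.04,.295),93)"
```

```text
t 7.07 pos [0.559  0.1077 0.2907] yaw 83.55 tilt 0.03 F [-0.33  0.85 -1.47] w 0.0232 q [ 0.19  0.37  0.29  1.49 -0.    0.3 ]
linear [-0.1438  0.0424 -0.0042] rot [ 0.02  0.02 -9.45]
```

Call:
jog_arm:
  jaw: [1, 1, 1, 1, 1, 1, 1, 1]
  linear:
    - [-0.012, 0.004, -0.002]
    - [-0.03, 0.009, -0.004]
    - [-0.05, 0.015, -0.004]
    - [-0.07, 0.021, -0.004]
    - [-0.09, 0.027, -0.004]
    - [-0.11, 0.033, -0.004]
    - [-0.128, 0.038, -0.004]
    - [-0.144, 0.042, -0.004]
  delta_rot:
    - [0, 0, -1]
    - [0, 0, -2]
    - [0, 0, -3]
    - [0, 0, -4.2]
    - [0, 0, -5.5]
    - [0, 0, -7]
    - [0, 0, -8.5]
    - [0, 0, -9.5]

```text
clock: 7.73
eef_pos: [0.5847, -0.0399, 0.2946]
tool_rot: [0.688, 0.726, 0.0, 0.0]
ft_force: [0.5, 0.1, -1.9]
grip_width: 0.0236
```

```bash
python3 -c "
from h import *
delta((.6095,-.19,.275),102)"
```

```text
t 7.73 pos [ 0.5847 -0.0399  0.2946] yaw 93.06 tilt 0.03 F [ 0.51  0.05 -1.86] w 0.0236 q [-0.07  0.41  0.36  1.52 -0.   -0.12]
linear [-0.1512  0.0167  0.0196] rot [ 0.02  0.01 -8.94]
```

Call:
jog_arm:
  jaw: [1, 1, 1, 1, 1, 1, 1, 1]
  linear:
    - [-0.013, 0.001, 0]
    - [-0.033, 0.003, 0]
    - [-0.055, 0.006, 0]
    - [-0.078, 0.009, 0]
    - [-0.1, 0.011, 0.005]
    - [-0.122, 0.014, 0.01]
    - [-0.14, 0.016, 0.015]
    - [-0.151, 0.017, 0.02]
  delta_rot:
    - [0, 0, -1]
    - [0, 0, -2]
    - [0, 0, -3]
    - [0, 0, -4.2]
    - [0, 0, -5.5]
    - [0, 0, -7]
    - [0, 0, -8]
    - [0, 0, -9]

```text
clock: 8.4
eef_pos: [0.6096, -0.1907, 0.2741]
tool_rot: [0.629, 0.777, -0.0, 0.0]
ft_force: [-0.1, 0.5, -0.5]
grip_width: 0.0238
```

Call:
jog_arm:
  jaw: [1, 1, 1, 1, 1, 1, 1, 1]
  linear:
    - [0, 0, 0.005]
    - [0, 0, 0.012]
    - [0, 0, 0.02]
    - [0, 0, 0.03]
    - [0, 0, 0.035]
    - [0, 0, 0.04]
    - [0, 0, 0.04]
    - [0, 0, 0.04]
  delta_rot:
    - [0, 0, 0]
    - [0, 0, 0]
    - [0, 0, 0]
    - [0, 0, 0]
    - [0, 0, 0]
    - [0, 0, 0]
    - [0, 0, 0]
    - [0, 0, 0]

```text
clock: 9.07
eef_pos: [0.6094, -0.188, 0.2341]
tool_rot: [0.629, 0.778, -0.0, -0.0]
ft_force: [0.2, -0.2, -1.6]
grip_width: 0.0236
```

```bash
python3 - <<'E'
from h import *
for n,b in [('side',(290,110,410,230)),('scene',(220,90,340,230))]:
    p,d=grab(n); x0,y0,x1,y1=b; cv2.imwrite(f'pics/{n}5.png',cv2.resize(p[y0:y1,x0:x1,::-1],None,fx=4,fy=4,interpolation=cv2.INTER_CUBIC))
p,d=grab('wrist'); cv2.imwrite('pics/w5.png',p[...,::-1])
delta((.6095,-.19,.188),102)
for n in ['scene','side','wrist']:
    P,p,d=pts(n); h=cv2.cvtColor(p,cv2.COLOR_RGB2HSV); H,S,V=[h[...,i].astype(int) for i in range(3)]
    m=(H>=14)&(H<34)&(S>130)&(V>60)&(d>0)&(np.hypot(P[...,0]-.61,P[...,1]+.19)<.07)
    for nm,k in [('yel',m&(P[...,2]>.15)),('bar',m&(P[...,2]<.06)&(P[...,2]>.034))]:
        if k.sum()>10:
            X=P[k]; r=cv2.minAreaRect((X[:,:2]*1000).astype(np.float32)); print(n,nm,k.sum(),np.round(r[0],1),np.round(r[1],1),round(r[2],1),X[:,2].min().round(3),X[:,2].max().round(3))
    lo=(np.hypot(P[...,0]-.61,P[...,1]+.19)<.035)&(P[...,2]>.065)&(P[...,2]<.15)
    if lo.sum():
        X=P[lo]
        for a in np.arange(.065,.19,.01):
            s=X[(X[:,2]>=a)&(X[:,2]<a+.01)]
            if len(s): print(n,round(a,3),len(s),s[:,:2].mean(0).round(4),s[:,:2].min(0).round(3),s[:,:2].max(0).round(3), s[:,2].min().round(4))
E
```

```text
t 9.22 pos [ 0.6099 -0.1884  0.235 ] yaw 102.04 tilt 0.07 F [-0.55 -1.08 -0.9 ] w 0.0235 q [-0.3   0.53  0.4   1.44  0.   -0.51]
linear [-0.0014 -0.0008  0.047 ] rot [0.07 0.03 0.04]
scene yel 114 [ 612.6 -188.1] [33.9 23.7] 14.0 0.199 0.269
scene bar 74 [ 609.6 -190.2] [61.2 10.3] 12.6 0.038 0.048
scene 0.105 50 [ 0.6138 -0.1863] [ 0.593 -0.198] [ 0.629 -0.179] 0.1056
scene 0.115 20 [ 0.6122 -0.1846] [ 0.601 -0.192] [ 0.621 -0.18 ] 0.115
scene 0.125 13 [ 0.614  -0.1853] [ 0.61 -0.19] [ 0.617 -0.181] 0.1251
scene 0.135 17 [ 0.6131 -0.1854] [ 0.607 -0.193] [ 0.616 -0.18 ] 0.1352
scene 0.145 8 [ 0.6122 -0.1842] [ 0.606 -0.189] [ 0.617 -0.182] 0.1457
side yel 112 [ 603.3 -178.2] [34.8 19.2] 34.8 0.195 0.27
side bar 33 [ 607.1 -189.3] [56.7 13.9] 11.1 0.038 0.046
side 0.095 1 [ 0.6157 -0.1842] [ 0.616 -0.184] [ 0.616 -0.184] 0.1035
side 0.105 37 [ 0.6066 -0.1862] [ 0.59 -0.2 ] [ 0.626 -0.179] 0.1051
side 0.115 10 [ 0.6054 -0.1844] [ 0.602 -0.19 ] [ 0.612 -0.179] 0.1155
side 0.125 12 [ 0.6061 -0.1845] [ 0.602 -0.19 ] [ 0.611 -0.181] 0.1252
side 0.135 11 [ 0.6053 -0.1824] [ 0.6   -0.187] [ 0.611 -0.177] 0.1358
side 0.145 6 [ 0.6074 -0.1839] [ 0.602 -0.186] [ 0.612 -0.183] 0.1452
wrist yel 8823 [ 609.5 -188. ] [34.4 29.4] 11.6 0.194 0.292
wrist bar 226 [ 594.1 -193.8] [28.1  7.6] 12.0 0.042 0.046
wrist 0.105 294 [ 0.5985 -0.1905] [ 0.592 -0.197] [ 0.609 -0.183] 0.1066
wrist 0.115 70 [ 0.605  -0.1892] [ 0.603 -0.195] [ 0.61  -0.182] 0.115
wrist 0.125 73 [ 0.6047 -0.1893] [ 0.603 -0.195] [ 0.61  -0.183] 0.1254
wrist 0.135 28 [ 0.6041 -0.1898] [ 0.603 -0.194] [ 0.607 -0.185] 0.1351
```

View pics/side5.png

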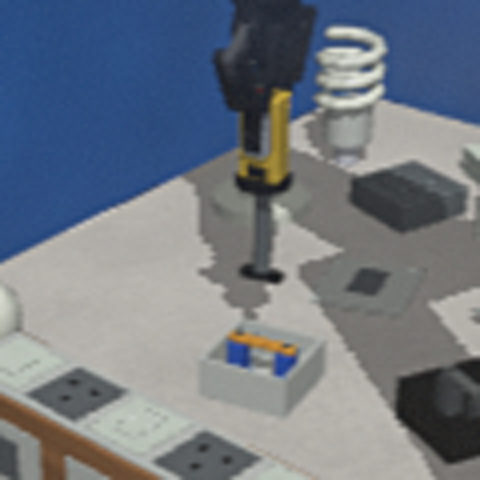

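View pics/scene5.png

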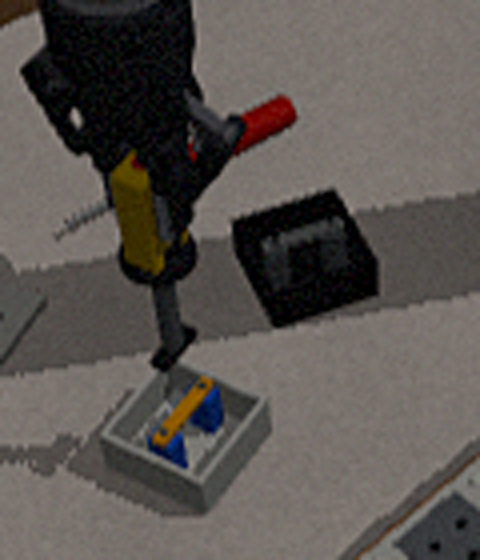

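View pics/w5.png

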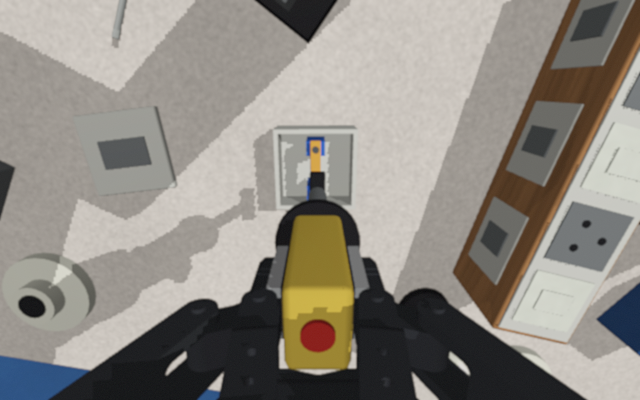

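Both views show the foot directly above the bar and parallel to it: foot at about (0.6095, −0.189), underside 0.1045 with the TCP at 0.235. The tester is upright. Descending in two steps.

Call:
jog_arm:
  jaw: [1, 1, 1, 1, 1, 1, 1, 1]
  linear:
    - [-0.001, 0, 0.005]
    - [-0.0015, 0, 0.012]
    - [-0.0015, 0, 0.02]
    - [-0.0015, 0, 0.028]
    - [-0.0015, 0, 0.034]
    - [-0.0015, 0, 0.038]
    - [-0.0015, 0, 0.038]
    - [-0.0015, 0, 0.038]
  delta_rot:
    - [0, 0, 0]
    - [0, 0, 0]
    - [0, 0, 0]
    - [0, 0, 0]
    - [0, 0, 0]
    - [0, 0, 0]
    - [0, 0, 0]
    - [0, 0, 0]

```text
clock: 9.88
eef_pos: [0.6097, -0.1899, 0.1959]
tool_rot: [0.629, 0.777, -0.0, -0.0]
ft_force: [0.0, -0.5, -0.4]
grip_width: 0.0235
```

```bash
cat > chk.py <<'E'
from h import *
import sys
k=sys.argv[1]
for n,b in [('side',(300,130,400,250)),('scene',(220,110,320,230))]:
    p,d=grab(n); x0,y0,x1,y1=b; cv2.imwrite(f'pics/{n}{k}.png',cv2.resize(p[y0:y1,x0:x1,::-1],None,fx=5,fy=5,interpolation=cv2.INTER_CUBIC))
delta((.6095,-.19,.185),102)
for n in ['scene','side']:
    P,p,d=pts(n); h=cv2.cvtColor(p,cv2.COLOR_RGB2HSV); S=h[...,1].astype(int)
    lo=(np.hypot(P[...,0]-.61,P[...,1]+.19)<.035)&(P[...,2]>.049)&(P[...,2]<.12)&(p.max(-1)<90)
    X=P[lo]; z=np.percentile(X[:,2],3); f=X[X[:,2]<z+.011]
    r=cv2.minAreaRect((f[:,:2]*1000).astype(np.float32)); print(n,'foot zmin',X[:,2].min().round(4),z.round(4),np.round(r[0],1),np.round(r[1],1),round(r[2],1))
E
python3 chk.py 6
```

```text
t 9.98 pos [ 0.6101 -0.19    0.1967] yaw 102.03 tilt 0.04 F [ 0.61 -0.65 -1.24] w 0.0235 q [-0.3   0.54  0.32  1.35 -0.   -0.51]
linear [ 0.0001 -0.0006  0.0117] rot [0.04 0.02 0.03]
scene foot zmin 0.0675 0.0689 [ 609.6 -190.2] [37.3 14. ] 14.8
side foot zmin 0.0668 0.0681 [ 607.6 -188.3] [34.8 13.3] 13.6
```

View pics/side6.png

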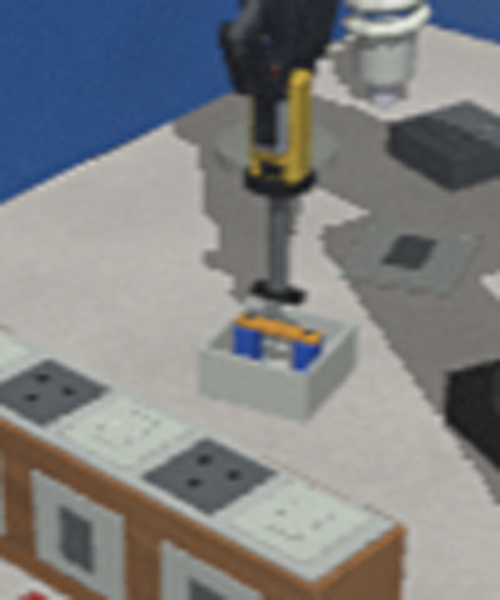

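View pics/scene6.png

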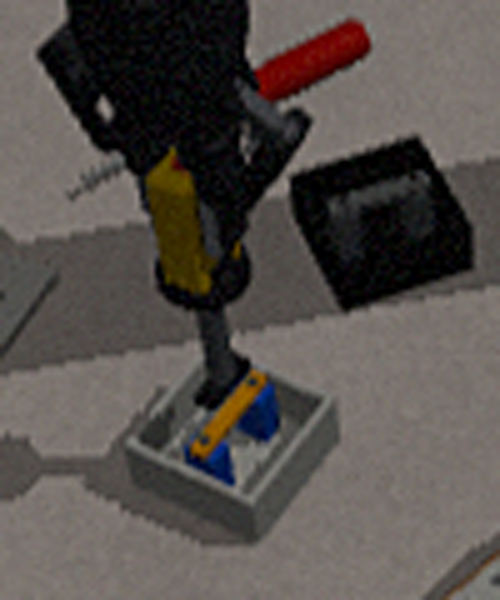

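The foot sits over the middle of the bar with about 22 mm gap, parallel. Lowering 12 mm more.

Call:
jog_arm:
  jaw: [1, 1, 1, 1, 1, 1, 1, 1]
  linear:
    - [0, 0, 0.003]
    - [0, 0, 0.006]
    - [0, 0, 0.009]
    - [0, 0, 0.0115]
    - [0, 0, 0.0115]
    - [0, 0, 0.0115]
    - [0, 0, 0.0115]
    - [0, 0, 0.0115]
  delta_rot:
    - [0, 0, 0]
    - [0, 0, 0]
    - [0, 0, 0]
    - [0, 0, 0]
    - [0, 0, 0]
    - [0, 0, 0]
    - [0, 0, 0]
    - [0, 0, 0]

```text
clock: 10.65
eef_pos: [0.61, -0.19, 0.185]
tool_rot: [0.629, 0.777, 0.0, 0.0]
ft_force: [0.4, 0.1, -1.0]
grip_width: 0.0234
```

Call:
jog_arm:
  jaw: [1, 1, 1, 1, 1, 1, 1, 1]
  linear:
    - [0, 0, 0]
    - [0, 0, 0]
    - [0, 0, 0]
    - [0, 0, 0]
    - [0, 0, 0]
    - [0, 0, 0]
    - [0, 0, 0]
    - [0, 0, 0]
  delta_rot:
    - [0, 0, 0]
    - [0, 0, 0]
    - [0, 0, 0]
    - [0, 0, 0]
    - [0, 0, 0]
    - [0, 0, 0]
    - [0, 0, 0]
    - [0, 0, 0]

```text
clock: 11.32
eef_pos: [0.6099, -0.1899, 0.1848]
tool_rot: [0.629, 0.777, -0.0, 0.0]
ft_force: [-0.3, -0.1, -1.8]
grip_width: 0.0238
```

```bash
python3 chk.py 7
```

```text
t 11.42 pos [ 0.6099 -0.1899  0.1848] yaw 102.04 tilt 0.0 F [ 0.65 -0.04 -0.51] w 0.0234 q [-0.3   0.55  0.3   1.32  0.   -0.51]
linear [-0.     -0.0004 -0.0002] rot [ 0.   -0.    0.04]
scene foot zmin 0.0552 0.058 [ 609.5 -190.4] [38.1 13.6] 10.8
side foot zmin 0.0533 0.055 [ 609.5 -187.1] [32.7 10.9] 10.5
```

View pics/side7.png

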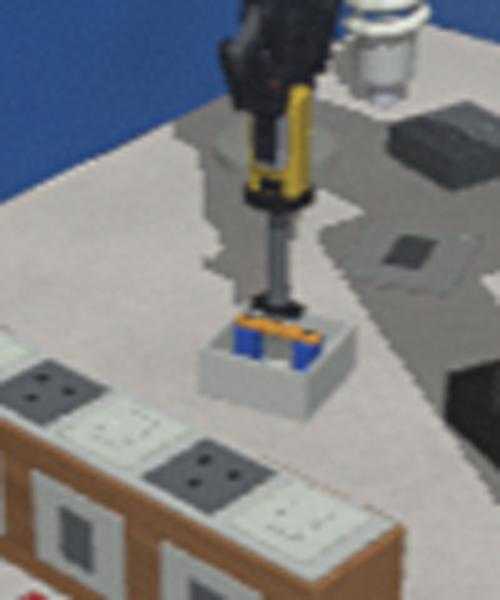

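View pics/scene7.png

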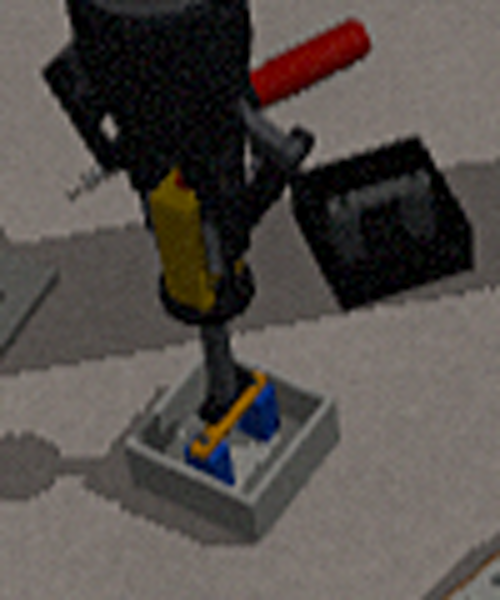

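The foot is centred over the bar with roughly a 10 mm gap, parallel and steady. Handing in.

```bash
python3 -c "
from workcell import bot
print(bot.job_done()); s=bot.get_obs(); print(s['clock'],s['eef_pos'],s['grip_width'],s['ft_force'])"
```

```text
the job is handed in; nothing more can be done
None
the job is handed in; nothing more can be done
```

I lifted the yellow tester off its hook, carried it over the switchboard with about 50 mm of clearance, and handed the job in at 11.4 s, still holding it above the white box's brass bar. No verdict was given.

**Final pose:** in the last check the tester was still and held firmly (finger opening 23.4 mm). By arm position the foot's underside is about 10 mm above the bar. It is within about 3 mm sideways of the bar's middle and within 2° of parallel, and the tool is vertical.

**Disagreements:** the side camera put the foot about 3 mm off in y compared with the scene camera. The two cameras' foot heights differed by 2–3 mm (0.053–0.055 m lowest points). All of these are within the allowed limits.

**Contacts:** I saw no contact in the pictures and the wrist force stayed within noise. I did not measure the bystanders' positions again at the end.

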